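# Change over the potting turntable

## Task

Change the potting turntable over to the next batch: first lift every potted choke (black puck) off the free-spinning turntable and lay it flat on the floor of the grey curing crate, then turn the gauge's reset knob back to its zero stop, and only then take every fresh copper choke out of the blue bin and lay it flat on the turntable, fully inside the lip and none on top of another. Let the turntable come to rest, and leave the jar and the can standing where they are.

Things in the scene. Friction and masses are not known exactly. Their poses are not given: they have to be found in the camera images.
- potted0: potted choke (may be absent): a black puck 64 mm in diameter and 40 mm tall, grey resin faces with two small brass studs on both flat sides, 0.35 kg; starts lying flat on the turntable. Origin at its centre, z along its axis; either flat side may be up
- potted1: potted choke (may be absent): a black puck 64 mm in diameter and 40 mm tall, grey resin faces with two small brass studs on both flat sides, 0.35 kg; starts lying flat on the turntable. Origin at its centre, z along its axis; either flat side may be up
- potted2: potted choke (may be absent): a black puck 64 mm in diameter and 40 mm tall, grey resin faces with two small brass studs on both flat sides, 0.35 kg; starts lying flat on the turntable. Origin at its centre, z along its axis; either flat side may be up
- potted3: potted choke (may be absent): a black puck 64 mm in diameter and 40 mm tall, grey resin faces with two small brass studs on both flat sides, 0.35 kg; starts lying flat on the turntable. Origin at its centre, z along its axis; either flat side may be up
- fresh0: fresh choke (may be absent): a copper-wound ring with a yellow core, solid to handle, 64 mm in diameter and 40 mm tall, 0.3 kg; starts lying flat in one compartment of the blue bin. Origin at its centre, z along its axis; either flat side may be up
- fresh1: fresh choke (may be absent): a copper-wound ring with a yellow core, solid to handle, 64 mm in diameter and 40 mm tall, 0.3 kg; starts lying flat in one compartment of the blue bin. Origin at its centre, z along its axis; either flat side may be up
- fresh2: fresh choke (may be absent): a copper-wound ring with a yellow core, solid to handle, 64 mm in diameter and 40 mm tall, 0.3 kg; starts lying flat in one compartment of the blue bin. Origin at its centre, z along its axis; either flat side may be up
- fresh3: fresh choke (may be absent): a copper-wound ring with a yellow core, solid to handle, 64 mm in diameter and 40 mm tall, 0.3 kg; starts lying flat in one compartment of the blue bin. Origin at its centre, z along its axis; either flat side may be up
- deck (a point): centre of the turntable's flat black deck, on its top surface, 45 mm above the bench; z up. The deck is 260 mm across inside a low lip (outer diameter 270 mm, lip 8 mm above the deck). It spins freely on its foot and turns when pushed
- platter (a joint): angle of the turntable, rad, counter-clockwise from above, no stops; it coasts to rest in a second or two
- crate: grey open curing crate fixed to the bench, 220 x 220 mm outside, 45 mm high, walls and floor 4 mm thick. Origin under its centre at bench level, x and y along its sides, z up. On the left or the right of the turntable
- bin: blue bin fixed to the bench, 220 x 220 mm outside, walls 22 mm high and 4 mm thick, floor 4 mm thick, one cross of dividers (19 mm high) making four compartments about 104 mm square. Origin under its centre at bench level. On the other side from the crate
- peak (a joint): reset knob (drag pointer) of the pressure gauge, rad: 0 at its zero stop with the red pointer at the green mark; positive is clockwise seen from above, up to 4.5, so it is turned back counter-clockwise. Light friction (0.03 N m), stays where it is left
- peak_grip (a point): point on the knob's axis at grip height, 80 mm above the bench; turns with the knob, x axis along its bar grip. Black bar 48 mm long, 14 mm thick, from 60 to 92 mm above the bench, red pointer at its -x end, on a white dial on an 86 mm square steel block 54 mm high, behind the turntable, left or right; a grey push-button box stands on the other side
- hardener: bystander: amber jar with a black cap, 66 mm in diameter, 90 mm high, close behind the turntable; origin under its centre
- solvent: bystander: steel can with a green band, 60 mm in diameter, 80 mm high, close behind the turntable; origin under its centre
There are look-alikes about, which are no part of the job. Leave any purple look-alike of the potted2 alone.

How it is judged (in metres and radians):
On the way, in this order (a step that is already met when the one before it is completed fails the run):
1. every potted choke lies flat on the floor of the grey crate, released (x of potted0 in the frame of crate between -0.085 and 0.085 m and y of potted0 in the frame of crate between -0.085 and 0.085 m and z of potted0 in the frame of crate between 0.01 and 0.032 m and angle between the z axis of each of potted0, potted1, potted2, potted3 and the z axis of crate, either way round below 0.2 rad and contact force between each of potted0, potted1, potted2, potted3 and the fingers below 0.3 N and x of potted1 in the frame of crate between -0.085 and 0.085 m and y of potted1 in the frame of crate between -0.085 and 0.085 m and z of potted1 in the frame of crate between 0.01 and 0.032 m and x of potted2 in the frame of crate between -0.085 and 0.085 m and y of potted2 in the frame of crate between -0.085 and 0.085 m and z of potted2 in the frame of crate between 0.01 and 0.032 m and x of potted3 in the frame of crate between -0.085 and 0.085 m and y of potted3 in the frame of crate between -0.085 and 0.085 m and z of potted3 in the frame of crate between 0.01 and 0.032 m), for 0.2 s.
2. the reset knob is back at its zero stop (value of joint peak below 0.09 rad), for 0.2 s.
3. every fresh choke lies flat on the turntable's deck, released (horizontal distance between each of fresh0, fresh1, fresh2, fresh3 and deck below 0.102 m and z of fresh0 in the frame of deck between 0.012 and 0.029 m and angle between the z axis of each of fresh0, fresh1, fresh2, fresh3 and the z axis of deck, either way round below 0.2 rad and contact force between each of fresh0, fresh1, fresh2, fresh3 and the fingers below 0.3 N and z of fresh1 in the frame of deck between 0.012 and 0.029 m and z of fresh2 in the frame of deck between 0.012 and 0.029 m and z of fresh3 in the frame of deck between 0.012 and 0.029 m), for 0.2 s.
At the end, for the whole second after the job is handed in: Every potted choke lies flat (0.2 rad, either side up) on the grey crate's floor; the knob is within 0.09 rad of its zero stop; every fresh choke lies flat on the deck, its centre within 102 mm of the deck's; all released, under 0.03 m/s, the turntable under 0.15 rad/s (all of step 1 and all of step 3 and value of joint peak below 0.09 rad and linear speed of each of potted0, potted1, potted2, potted3, fresh0, fresh1, fresh2, fresh3 below 0.03 m/s and velocity of joint platter between -0.15 and 0.15 rad/s); the robot touches nothing.
It fails at once if the jar is shifted by more than 40 mm or knocked over (distance of hardener from where it was at the start of the episode above 0.04 m or angle between hardener's own z axis and vertical above 0.5 rad).
It fails at once if the can is shifted by more than 40 mm or knocked over (distance of solvent from where it was at the start of the episode above 0.04 m or angle between solvent's own z axis and vertical above 0.5 rad).
Of potted0, potted1, potted2, potted3 only 2 to 3 are there at a start; the rules pass over those that are not, and their reading is None.
Of fresh0, fresh1, fresh2, fresh3 only 3 to 4 are there at a start; the rules pass over those that are not, and their reading is None.
At some moment in a run one of potted0, potted1, potted2, potted3, fresh0, fresh1, fresh2, fresh3 may be knocked a few centimetres aside while the robot is not near it.
Once in a run the grip may slacken for a moment while it holds something.
It also fails if it takes over 208 s, if anything falls off the work surface, if the arm or the gripper's body presses on something with over 40 N, if the wrist force passes 120 N, or if a joint passes its speed limit or range.

## Robot

A 6-joint arm with a two-finger parallel gripper is mounted at the origin on the work surface. World frame = base frame: x ahead of the robot, y to its left, z up, the work surface at z = 0. Lengths are in mm, angles in degrees, forces in N, time in s.
With the tool pointing down it reaches from about 300 to 875 mm from the base axis. Payload 4.2 kg.
Tool frame: the origin (TCP) lies on the centre line of the jaws, within the pads' length; the fingertips stand 8 mm ahead of it and the grasp point (between the pads) lies 11 mm behind it; z points along the fingers, y is the line along which they close (so a half turn about z gives the same grasp; the last joint's range is limited). The gripper opens to 85 mm and grips with 20 to 120 N. Pads are 22 mm wide; open, the fingers measure 114 mm over their backs; the gripper's body (76 mm by 85 mm) begins 54 mm behind the grasp point. The pads swing forward as they close: fully open they stand 13 mm farther back than shut.
Start: joints at [74.886, 18.312, 89.639, -0, 72.044, -1.146], TCP at [138.801, 558.01, 239.338] pointing down, gripper open.
Joint ranges: [-177.97, 177.97], [-48.28, 115.42], [12.27, 149.76], [-77.06, 257.06], [2.81, 150.46], [-146.56, 146.56]. Speed limits (degrees/s): [147.25, 147.25, 180, 180, 180, 180].

## Interface

Orientations are given as a 3x3 rotation matrix whose columns are the frame's x, y, z axes.
In Python, from workcell import manip, vision gives the robot as it stands. The module is installed in compiled form; this text tells all that it offers.
- The arm moves only by the tool drive_tool, never from a script. Its argument "rows" is a list of rows, each a list of 7 numbers: the shift along the world's x, y, z each as a share of 0.6 m, from -1 to 1, then the turn, a rotation vector about the world's x, y, z each as a share of 30 degrees, from -1 to 1, then the opening, from 0 (shut) to 1 (fully open). In form: [[tx, ty, tz, rx, ry, rz, gripper], ...]. A call has 1 to 10 rows; each row shifts and turns the commanded pose from where the row before left it; what a row does not reach is not made up. A row lasts 1/8 s, in which the tool goes at most 62.5 mm and 10.7 degrees, less where a joint would pass 70% of its speed; a pose out of reach is approached as far as the arm can. A call with a number of a shift or a turn outside -1 to 1 is refused whole. A call with a gripper value outside its range is refused whole. The fingers move at their own pace and stop on an object; the grip force is fixed at half the most. Time passes only in rows, so rows that do not move let the fingers close. It gives the time, the measured TCP pose, the force, the opening and the grip force at its end, in the units of the state.
- manip.sense(): the state, without advancing time (a new reading comes with each control period).
- vision.grab_frame(name): name is "scene" or "top" or "wrist"; returns the picture (480x640x3 uint8, red, green, blue); there is no depth.
- vision.get_calibration(name): a dict with "K" (3x3 intrinsics, pixels), "rvec" (rotation vector, rad) and "tvec" (3), from world to camera coordinates, as OpenCV has them. Camera axes: x right, y down, z forward; pixel columns grow to the right and rows downward; lengths in mm; the calibration is good to about 2 mm. A picture is of the moment at which its call begins: read the wrist's pose just before it. get_calibration takes no time and is no camera call; for the wrist camera it gives the pose at the moment of the call.
- manip.job_done(): hands the job in; it is judged then, once.
The state is a dict: "clock": time; "qpos": joint angles; "joint_velocities": joint speeds; "joint_torque": joint torques, N m; "position": TCP position; "orientation": TCP orientation; "contact_force": force on the tool from outside, world axes, zero at the start; "torque": the same for the moment, N m; "finger_gap": finger opening in mm; "grip_force": force on a finger pad.
Only numpy, scipy, OpenCV 4.12 (cv2) and the standard library are available. Lean on these libraries where they do the work, as an engineer would, in place of code of your own. Each camera call takes 0.05 s, during which the arm holds its last target. There are 200 camera calls.

## Working session

There is one attempt and no reset: what is moved stays moved. The work goes in short steps, Python scripts to look and compute and a tool call to move; the robot and the scene stay as the last step left them, time stands still between calls to the robot, and variables do not carry over. Pictures are saved under pics/ and viewed, at most 14 in all, crops included, and the job is handed in when it is done.

Besides the shell and the picture viewer there is one more tool, called after "Emit:" in YAML: its name, and indented under it one key for each argument. drive_tool: Moves the arm, as the interface text tells. Its arguments: {"type":"object","properties":{"rows":{"type":"array","items":{"type":"array","items":{"type":"number"}}}},"required":["rows"]}

```bash
mkdir -p pics; cat > h.py <<'E'
import numpy as np, cv2
from workcell import manip, vision
def grab(n,f=None):
    im=vision.grab_frame(n)
    if f: cv2.imwrite('pics/'+f,cv2.cvtColor(im,cv2.COLOR_RGB2BGR))
    return im
def ray(n,uv,z):
    c=vision.get_calibration(n); R=cv2.Rodrigues(np.array(c['rvec'],float))[0]; t=np.array(c['tvec'],float).ravel()
    C=-R.T@t; d=R.T@np.linalg.inv(np.array(c['K']))@np.array([uv[0],uv[1],1.])
    return C+d*(z-C[2])/d[2]
def proj(n,p):
    c=vision.get_calibration(n)
    return cv2.projectPoints(np.array(p,float).reshape(-1,3),np.array(c['rvec'],float),np.array(c['tvec'],float),np.array(c['K'],float),None)[0].reshape(-1,2)
E
python3 - <<'E'
from h import *
grab('top','top0.png');grab('scene','scene0.png')
for n in('top','scene'):
    c=vision.get_calibration(n);R=cv2.Rodrigues(np.array(c['rvec'],float))[0];print(n,(-R.T@np.array(c['tvec']).ravel()).round(),np.array(c['K']).round().tolist())
s=manip.sense();print(s['position'],s['orientation'],s['clock'],s['finger_gap'])
E
```

```text
top [ 373.  -61. 1222.] [[503.0, 0.0, 324.0], [0.0, 503.0, 240.0], [0.0, 0.0, 1.0]]
scene [1025.  304.  953.] [[502.0, 0.0, 323.0], [0.0, 502.0, 252.0], [0.0, 0.0, 1.0]]
[138.67805225 557.60648521 238.55824401] [[-9.70434636e-01  2.41363690e-01 -4.32307394e-04]
 [ 2.41364072e-01  9.70433418e-01 -1.53808684e-03]
 [ 4.82872270e-05 -1.59695621e-03 -9.99998724e-01]] 0.1 85.24728024708179
```

View pics/top0.png

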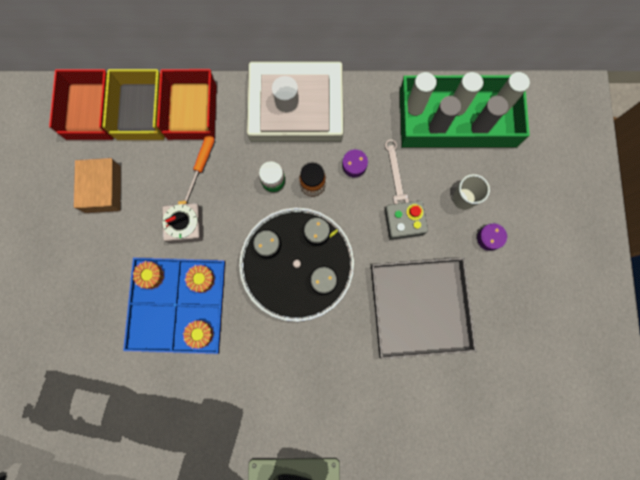

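View pics/scene0.png

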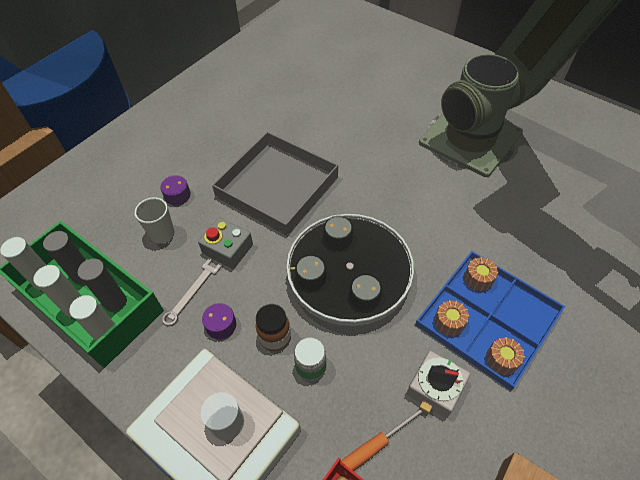

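The top view shows three black pucks with grey faces on the turntable at (266,244), (316,231) and (323,280). The three fresh chokes are at (147,275), (199,278) and (197,334). The crate is at (421,307), the knob at (181,221), and the jar and can at (312,178) and (271,177).
Possible mix-ups: purple pucks at (355,162) and (492,237), outside the table, so not potted chokes; the button box at (406,218), which isn't the knob; the grey cup at (472,190).

```bash
cat > m.py <<'E'
from h import *
def blobs(mask,a,b):
    k=np.ones((3,3),np.uint8); mask=cv2.morphologyEx(mask.astype(np.uint8),cv2.MORPH_OPEN,k)
    o=[]
    for c in cv2.findContours(mask,cv2.RETR_EXTERNAL,cv2.CHAIN_APPROX_NONE)[0]:
        if a<cv2.contourArea(c)<b:
            (x,y),r=cv2.minEnclosingCircle(c); M=cv2.moments(c); o.append((M['m10']/M['m00'],M['m01']/M['m00'],r,cv2.contourArea(c)))
    return o
def fresh(im,lo=None):
    h=cv2.cvtColor(im,cv2.COLOR_RGB2HSV)
    m=(h[...,0]<35)&(h[...,1]>90)&(h[...,2]>110)
    return m
def grey(im):
    h=cv2.cvtColor(im,cv2.COLOR_RGB2HSV)
    return (h[...,2]>75)
E
python3 - <<'E'
from m import *
im=grab('top')
h=cv2.cvtColor(im,cv2.COLOR_RGB2HSV)
# bounding box/roi
def roi(m,x0,y0,x1,y1):
    o=np.zeros_like(m);o[y0:y1,x0:x1]=m[y0:y1,x0:x1];return o
print('blue');blue=(h[...,0]>100)&(h[...,0]<130)&(h[...,1]>120)
blue=roi(blue,100,240,240,370).astype(np.uint8)
c=max(cv2.findContours(blue,0,1)[0],key=cv2.contourArea);r=cv2.minAreaRect(c);print(r,[ray('top',p,15)[:2].round().tolist() for p in cv2.boxPoints(r)])
disk=np.zeros(h.shape[:2],np.uint8);cv2.circle(disk,(297,264),51,1,-1)
for b in blobs((h[...,2]>70)&(disk>0),200,900): print('pot',np.round(b,1),ray('top',b[:2],85).round(1))
for b in blobs(roi(fresh(im),125,255,225,355),200,1500): print('fresh',np.round(b,1),ray('top',b[:2],44).round(1))
cr=roi(h[...,2]<75,360,245,485,365).astype(np.uint8)
c=max(cv2.findContours(cr,0,1)[0],key=cv2.contourArea);r=cv2.minAreaRect(c);print('crate',r,[ray('top',p,45)[:2].round().tolist() for p in cv2.boxPoints(r)])
lip=np.zeros(h.shape[:2],np.uint8);cv2.circle(lip,(297,264),65,1,-1)
for b in blobs((h[...,2]>150)&(h[...,1]<60)&(lip>0),5,20000): print('lip',np.round(b,1),ray('top',b[:2],53).round(1))
st=roi(h[...,2]>150,155,195,210,250)
for b in blobs(st,100,3000): print('dial',np.round(b,1),ray('top',b[:2],56).round(1))
a=cv2.resize(im[190:255,145:225],None,fx=6,fy=6,interpolation=cv2.INTER_CUBIC)
b=cv2.resize(im[205:325,237:357],(390,390),interpolation=cv2.INTER_CUBIC)
o=np.zeros((390,870,3),np.uint8);o[:,:480]=a;o[:,480:]=b
cv2.imwrite('pics/crop1.png',cv2.cvtColor(cv2.resize(o,(800,359)),cv2.COLOR_RGB2BGR))
E
```

```text
blue
((173.91729736328125, 305.15069580078125), (97.08206939697266, 93.46936798095703), 2.2025980949401855) [[349.0, 399.0], [570.0, 406.0], [559.0, 171.0], [339.0, 172.0]]
pot [323.4 279.5  13.1 505. ] [503.6 -68.7  85. ]
pot [265.9 242.5  12.9 483. ] [589.6  63.1  85. ]
pot [317.  229.9  15.9 484. ] [618.6 -54.6  85. ]
fresh [197.3 334.   13.9 536. ] [383.9 221.4  44. ]
fresh [199.  278.3  13.3 505.5] [512.4 222.9  44. ]
fresh [146.5 274.5  13.5 506. ] [522.1 346.4  44. ]
crate ((465.5339660644531, 304.4976806640625), (89.67816162109375, 9.115200996398926), 86.09950256347656) [[553.0, -388.0], [554.0, -410.0], [347.0, -411.0], [345.0, -390.0]]
lip [358.5 265.5   2.1   9. ] [ 539.7 -151.5   53. ]
lip [358.6 254.8   3.2  17. ] [ 565.1 -152.2   53. ]
lip [  296.4   263.5    60.1 10454.5] [545.1  -5.9  53. ]
lip [271.5 206.    1.8   6. ] [684.6  54.5  53. ]
dial [ 179.5  220.4   25.4 1225.5] [649.3 271.9  56. ]
```

View pics/crop1.png

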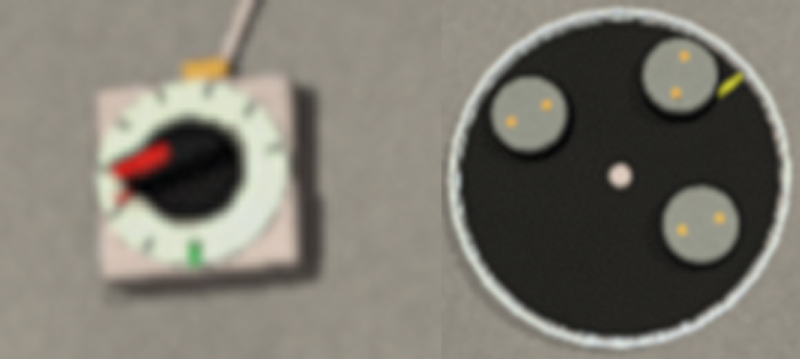

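Crop check: the three discs have grey faces and brass studs and no purple, so they are the potted chokes. The knob pointer sits about 105° clockwise of the green mark, which points toward −x.

```bash
python3 - <<'E'
from m import *
im=grab('top');h=cv2.cvtColor(im,cv2.COLOR_RGB2HSV)
for p in [(371,262),(464,258),(474,350),(379,357)]: print('crate rim',ray('top',p,45).round())
print('jar',ray('top',(312.5,174),90).round(),'can',ray('top',(270,173),80).round())
red=np.zeros(h.shape[:2],bool);red[195:250,155:210]=1
for b in blobs(red&(h[...,2]<60),50,900): print('hub',np.round(b,1),ray('top',b[:2],75).round(1))
rm=red&((h[...,0]<8)|(h[...,0]>172))&(h[...,1]>140)
for b in blobs(rm,2,300): print('red',np.round(b,1),ray('top',b[:2],85).round(1))
gm=red&(h[...,0]>45)&(h[...,0]<80)&(h[...,1]>90)
ys,xs=np.nonzero(gm);print('green',xs.mean(),ys.mean(),ray('top',(xs.mean(),ys.mean()),55).round(1))
cv2.imwrite('pics/crate.png',cv2.cvtColor(cv2.resize(im[245:370,355:490],None,fx=4,fy=4,interpolation=cv2.INTER_CUBIC),cv2.COLOR_RGB2BGR))
E
```

```text
crate rim [ 549. -182.   45.]
crate rim [ 558. -403.   45.]
crate rim [ 344. -413.   45.]
crate rim [ 330. -195.   45.]
jar [752. -44.  90.] can [758.  56.  80.]
hub [179.6 220.8   9.8 186.5] [643.8 266.3  75. ]
red [171.2 219.    4.7  30.5] [645.9 283.   85. ]
green 180.0 235.5 [613.  269.3  55. ]
```

View pics/crate.png

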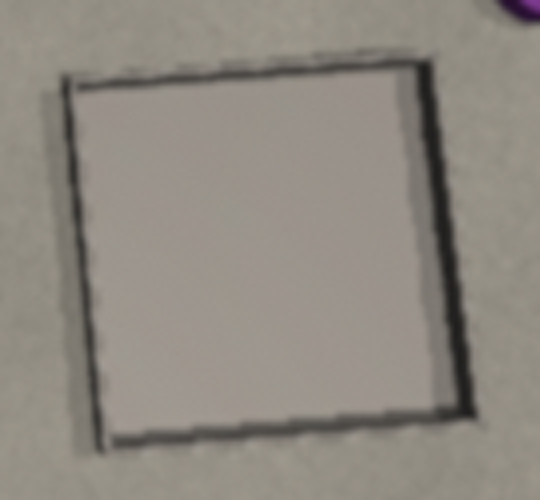

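Emit:
drive_tool:
  rows:
    - [0.05, -0.086, 0, 0, 0, 0.0467, 1]
    - [0.05, -0.086, 0, 0, 0, 0.0467, 1]
    - [0.05, -0.086, 0, 0, 0, 0.0467, 1]
    - [0.05, -0.086, 0, 0, 0, 0.0467, 1]
    - [0.05, -0.086, 0, 0, 0, 0.0467, 1]
    - [0.05, -0.086, 0, 0, 0, 0.0467, 1]
    - [0.05, -0.086, 0, 0, 0, 0.0467, 1]
    - [0.05, -0.086, 0, 0, 0, 0.0467, 1]
    - [0.05, -0.086, 0, 0, 0, 0.0467, 1]
    - [0.05, -0.086, 0, 0, 0, 0.0467, 1]

```text
clock: 1.45
position: [439.5, 40.1, 239.5]
orientation: [[-1.0, -0.001, 0.001], [-0.001, 1.0, 0.0], [-0.001, 0.0, -1.0]]
contact_force: [0.8, 1.2, -0.9]
finger_gap: 85.5
grip_force: 0.0
```

Emit:
drive_tool:
  rows:
    - [0.0358, -0.0606, -0.04, 0, 0, 0, 1]
    - [0.0358, -0.0606, -0.05, 0, 0, 0, 1]
    - [0.0358, -0.0606, -0.06, 0, 0, 0, 1]
    - [0, 0, 0, 0, 0, 0, 1]

```text
clock: 1.95
position: [502.5, -68.8, 146.5]
orientation: [[-1.0, 0.003, -0.006], [0.003, 1.0, 0.001], [0.006, 0.001, -1.0]]
contact_force: [0.1, 1.0, -0.1]
finger_gap: 85.3
grip_force: 0.0
```

```bash
python3 - <<'E'
from m import *
print(manip.sense()['position'])
im=grab('wrist','w1.png')
h=cv2.cvtColor(im,cv2.COLOR_RGB2HSV)
for p in [(503.6,-68.7,85)]: print(proj('wrist',p))
for b in blobs((h[...,2]>70)&(h[...,1]<60),3000,80000): print(np.round(b),ray('wrist',b[:2],85).round(1))
E
```

```text
[502.52087792 -68.79099523 146.47212645]
[[322.69647418 262.10810832]]
[ 456.  308.   56. 3072.] [531.3   7.3  85. ]
[ 323.  259.   53. 7956.] [501.9 -68.7  85. ]
```

View pics/w1.png

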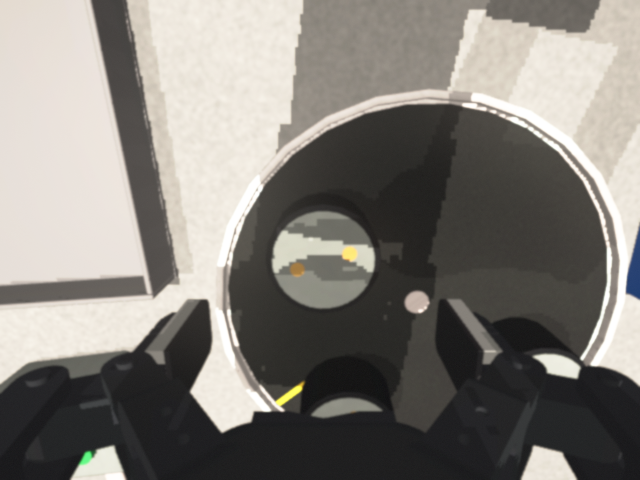

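The wrist view shows the puck at (323,259), within 2 mm of the top-view estimate, and the jaws straddle it.

Emit:
drive_tool:
  rows:
    - [0, 0, -0.06, 0, 0, 0, 1]
    - [0, 0, -0.05, 0, 0, 0, 1]
    - [0, 0, -0.0375, 0, 0, 0, 1]
    - [0, 0, 0, 0, 0, 0, 1]
    - [0, 0, 0, 0, 0, 0, 0]
    - [0, 0, 0, 0, 0, 0, 0]
    - [0, 0, 0, 0, 0, 0, 0]
    - [0, 0, 0, 0, 0, 0, 0]
    - [0, 0, 0, 0, 0, 0, 0]

```text
clock: 3.12
position: [504.5, -67.2, 63.1]
orientation: [[-1.0, -0.001, 0.004], [-0.001, 1.0, -0.001], [-0.004, -0.001, -1.0]]
contact_force: [-0.9, -0.1, 6.4]
finger_gap: 62.2
grip_force: 65.4
```

Emit:
drive_tool:
  rows:
    - [0, 0, 0.05, 0, 0, 0, 0]
    - [0, 0, 0.09, 0, 0, 0, 0]
    - [0, -0.06, 0.03, 0, 0, 0, 0]
    - [0.0027, -0.09, 0, 0, 0, 0, 0]
    - [0.0027, -0.09, 0, 0, 0, 0, 0]
    - [0.0027, -0.07, -0.01, 0, 0, 0, 0]
    - [0.0027, -0.018, -0.05, 0, 0, 0, 0]
    - [0, 0, 0, 0, 0, 0, 0]
    - [0, 0, 0, 0, 0, 0, 0]

```text
clock: 4.25
position: [510.0, -263.3, 127.8]
orientation: [[-1.0, -0.001, 0.001], [-0.001, 1.0, 0.0], [-0.001, 0.0, -1.0]]
contact_force: [0.2, -0.5, -2.9]
finger_gap: 62.5
grip_force: 67.4
```

Emit:
drive_tool:
  rows:
    - [0, 0, -0.07, 0, 0, 0, 0]
    - [0, 0, -0.06, 0, 0, 0, 0]
    - [0, 0, -0.03, 0, 0, 0, 0]
    - [0, 0, -0.012, 0, 0, 0, 0]
    - [0, 0, 0, 0, 0, 0, 0]
    - [0, 0, 0, 0, 0, 0, 0]

```text
clock: 5.0
position: [510.7, -264.1, 25.0]
orientation: [[-1.0, -0.001, 0.002], [-0.001, 1.0, -0.001], [-0.002, -0.001, -1.0]]
contact_force: [-0.3, -0.5, -3.6]
finger_gap: 62.4
grip_force: 67.5
```

Emit:
drive_tool:
  rows:
    - [0, 0, -0.005, 0, 0, 0, 0]
    - [0, 0, 0, 0, 0, 0, 1]
    - [0, 0, 0, 0, 0, 0, 1]
    - [0, 0, 0, 0, 0, 0, 1]
    - [0, 0, 0.06, 0, 0, 0, 1]
    - [0, 0, 0.1, 0, 0, 0, 1]
    - [0, 0, 0.06, 0, 0, 0, 1]
    - [0, 0, 0, 0, 0, 0, 1]

```text
clock: 6.0
position: [511.5, -264.8, 156.1]
orientation: [[-1.0, -0.001, 0.007], [-0.001, 1.0, -0.003], [-0.007, -0.003, -1.0]]
contact_force: [0.1, -0.0, -0.1]
finger_gap: 85.4
grip_force: 0.0
```

```bash
cat > look.py <<'E'
from m import *
def roi(m,x0,y0,x1,y1):
    o=np.zeros_like(m);o[y0:y1,x0:x1]=m[y0:y1,x0:x1];return o
def look(f=None):
    print(manip.sense()['clock'],manip.sense()['position'].round(1))
    im=grab('top',f);h=cv2.cvtColor(im,cv2.COLOR_RGB2HSV)
    disk=np.zeros(h.shape[:2],np.uint8);cv2.circle(disk,(297,264),51,1,-1)
    for b in blobs((h[...,2]>70)&(h[...,1]<110)&(disk>0),200,900): print('pot',np.round(b,1),ray('top',b[:2],85).round(1))
    for b in blobs(roi(fresh(im),125,205,360,355),200,1500): print('fresh',np.round(b,1),'bin',ray('top',b[:2],44).round(1),'deck',ray('top',b[:2],85).round(1))
    return im
E
python3 -c "
from look import *
look('top1.png')"
```

```text
6.0 [ 511.5 -264.8  156.1]
pot [265.9 242.4  12.9 485. ] [589.8  63.   85. ]
pot [316.4 229.9  13.  472.5] [618.6 -53.3  85. ]
fresh [197.4 334.   13.9 539. ] bin [383.9 221.2  44. ] deck [383.6 211.4  85. ]
fresh [199.1 278.3  13.4 507.5] bin [512.5 222.7  44. ] deck [507.7 212.9  85. ]
fresh [146.6 274.6  13.9 514. ] bin [521.9 346.1  44. ] deck [516.7 331.9  85. ]
```

Emit:
drive_tool:
  rows:
    - [0.0442, 0.088, 0, 0, 0, 0, 1]
    - [0.0442, 0.088, 0, 0, 0, 0, 1]
    - [0.0442, 0.088, 0, 0, 0, 0, 1]
    - [0.0442, 0.088, 0, 0, 0, 0, 1]
    - [0, 0, -0.03, 0, 0, 0, 1]
    - [0, 0, -0.08, 0, 0, 0, 1]
    - [0, 0, -0.045, 0, 0, 0, 1]
    - [0, 0, 0, 0, 0, 0, 1]

```text
clock: 7.05
position: [612.9, -52.3, 55.6]
orientation: [[-1.0, -0.001, -0.009], [-0.001, 1.0, 0.001], [0.009, 0.001, -1.0]]
contact_force: [0.3, -0.9, 0.3]
finger_gap: 85.1
grip_force: 0.0
```

Emit:
drive_tool:
  rows:
    - [0, 0, 0, 0, 0, 0, 0]
    - [0, 0, 0, 0, 0, 0, 0]
    - [0, 0, 0, 0, 0, 0, 0]
    - [0, 0, 0, 0, 0, 0, 0]
    - [0, 0, 0, 0, 0, 0, 0]

```text
clock: 7.68
position: [616.7, -52.8, 61.0]
orientation: [[-1.0, -0.001, 0.003], [-0.001, 1.0, -0.0], [-0.003, -0.0, -1.0]]
contact_force: [0.1, -1.1, 5.9]
finger_gap: 62.3
grip_force: 66.6
```

Emit:
drive_tool:
  rows:
    - [0, 0, 0.05, 0, 0, 0, 0]
    - [0, 0, 0.09, 0, 0, 0, 0]
    - [-0.0478, -0.077, 0, 0, 0, 0, 0]
    - [-0.0478, -0.077, 0, 0, 0, 0, 0]
    - [-0.0478, -0.077, 0, 0, 0, 0, 0]
    - [-0.0478, -0.077, 0, 0, 0, 0, 0]
    - [-0.0478, -0.077, 0, 0, 0, 0, 0]
    - [-0.0478, -0.077, 0, 0, 0, 0, 0]
    - [0, 0, -0.04, 0, 0, 0, 0]
    - [0, 0, 0, 0, 0, 0, 0]

```text
clock: 8.93
position: [441.4, -328.9, 117.3]
orientation: [[-1.0, 0.001, -0.005], [0.001, 1.0, 0.004], [0.005, 0.004, -1.0]]
contact_force: [0.3, 1.1, -3.4]
finger_gap: 62.3
grip_force: 68.9
```

Emit:
drive_tool:
  rows:
    - [0, 0, 0, 0, 0, 0, 0]
    - [0, 0, -0.08, 0, 0, 0, 0]
    - [0, 0, -0.04, 0, 0, 0, 0]
    - [0, 0, -0.02, 0, 0, 0, 0]
    - [0, 0, 0, 0, 0, 0, 0]
    - [0, 0, 0, 0, 0, 0, 0]

```text
clock: 9.68
position: [444.8, -330.4, 36.9]
orientation: [[-1.0, -0.001, 0.002], [-0.001, 1.0, -0.002], [-0.002, -0.002, -1.0]]
contact_force: [-0.4, -1.0, -2.9]
finger_gap: 62.4
grip_force: 69.5
```

Emit:
drive_tool:
  rows:
    - [0, 0, -0.015, 0, 0, 0, 0]
    - [0, 0, -0.01, 0, 0, 0, 0]
    - [0, 0, 0, 0, 0, 0, 0]
    - [0, 0, 0, 0, 0, 0, 1]
    - [0, 0, 0, 0, 0, 0, 1]
    - [0, 0, 0, 0, 0, 0, 1]
    - [0, 0, 0.06, 0, 0, 0, 1]
    - [0, 0, 0.1, 0, 0, 0, 1]
    - [0, 0, 0.06, 0, 0, 0, 1]
    - [0, 0, 0, 0, 0, 0, 1]

```text
clock: 10.92
position: [445.3, -331.1, 156.1]
orientation: [[-1.0, -0.001, 0.006], [-0.001, 1.0, -0.005], [-0.006, -0.005, -1.0]]
contact_force: [-0.5, -0.4, -0.0]
finger_gap: 85.5
grip_force: 0.0
```

```bash
python3 -c "
from look import *
look('top2.png')"
```

```text
10.925 [ 445.3 -331.1  156.1]
pot [265.8 242.5  13.  491.5] [589.5  63.3  85. ]
fresh [197.4 334.   13.9 538. ] bin [384.  221.2  44. ] deck [383.6 211.4  85. ]
fresh [199.1 278.3  13.4 510. ] bin [512.4 222.6  44. ] deck [507.6 212.8  85. ]
fresh [146.6 274.6  13.9 513. ] bin [521.9 346.1  44. ] deck [516.7 331.9  85. ]
```

Emit:
drive_tool:
  rows:
    - [0.034, 0.0938, 0, 0, 0, 0, 1]
    - [0.034, 0.0938, 0, 0, 0, 0, 1]
    - [0.034, 0.0938, 0, 0, 0, 0, 1]
    - [0.034, 0.0938, 0, 0, 0, 0, 1]
    - [0.034, 0.0938, 0, 0, 0, 0, 1]
    - [0.034, 0.0938, 0, 0, 0, 0, 1]
    - [0.034, 0.0938, 0, 0, 0, 0, 1]
    - [0, 0, 0, 0, 0, 0, 1]
    - [0, 0, -0.08, 0, 0, 0, 1]
    - [0, 0, -0.06, 0, 0, 0, 1]

```text
clock: 12.22
position: [584.6, 63.1, 65.8]
orientation: [[-1.0, -0.001, -0.004], [-0.001, 1.0, -0.001], [0.004, -0.001, -1.0]]
contact_force: [-0.4, 0.2, -0.7]
finger_gap: 85.5
grip_force: 0.0
```

Emit:
drive_tool:
  rows:
    - [0, 0, -0.018, 0, 0, 0, 1]
    - [0, 0, 0, 0, 0, 0, 1]
    - [0, 0, 0, 0, 0, 0, 0]
    - [0, 0, 0, 0, 0, 0, 0]
    - [0, 0, 0, 0, 0, 0, 0]
    - [0, 0, 0, 0, 0, 0, 0]
    - [0, 0, 0, 0, 0, 0, 0]

```text
clock: 13.1
position: [587.8, 63.8, 59.8]
orientation: [[-1.0, -0.001, 0.004], [-0.001, 1.0, -0.0], [-0.004, -0.0, -1.0]]
contact_force: [-0.6, -2.4, 6.4]
finger_gap: 62.6
grip_force: 66.7
```

Emit:
drive_tool:
  rows:
    - [0, 0, 0.05, 0, 0, 0, 0]
    - [0, 0, 0.09, 0, 0, 0, 0]
    - [-0.0498, -0.0805, 0, 0, 0, 0, 0]
    - [-0.0498, -0.0805, 0, 0, 0, 0, 0]
    - [-0.0498, -0.0805, 0, 0, 0, 0, 0]
    - [-0.0498, -0.0805, 0, 0, 0, 0, 0]
    - [-0.0498, -0.0805, 0, 0, 0, 0, 0]
    - [-0.0498, -0.0805, 0, 0, 0, 0, 0]
    - [-0.0498, -0.0805, 0, 0, 0, 0, 0]
    - [0, 0, 0, 0, 0, 0, 0]

```text
clock: 14.35
position: [375.2, -276.4, 141.7]
orientation: [[-1.0, 0.005, -0.001], [0.005, 1.0, -0.0], [0.001, -0.0, -1.0]]
contact_force: [0.7, 0.5, -5.0]
finger_gap: 62.4
grip_force: 67.8
```

Emit:
drive_tool:
  rows:
    - [0, 0, -0.04, 0, 0, 0, 0]
    - [0, 0, -0.08, 0, 0, 0, 0]
    - [0, 0, -0.05, 0, 0, 0, 0]
    - [0, 0, 0, 0, 0, 0, 0]
    - [0, 0, 0, 0, 0, 0, 0]

```text
clock: 14.98
position: [378.4, -274.1, 40.8]
orientation: [[-1.0, -0.001, 0.002], [-0.001, 1.0, -0.001], [-0.002, -0.001, -1.0]]
contact_force: [0.3, -0.4, -3.1]
finger_gap: 62.4
grip_force: 67.8
```

Emit:
drive_tool:
  rows:
    - [0, 0, -0.022, 0, 0, 0, 0]
    - [0, 0, -0.011, 0, 0, 0, 0]
    - [0, 0, 0, 0, 0, 0, 0]
    - [0, 0, 0, 0, 0, 0, 1]
    - [0, 0, 0, 0, 0, 0, 1]
    - [0, 0, 0, 0, 0, 0, 1]
    - [0, 0, 0.06, 0, 0, 0, 1]
    - [0, 0, 0.1, 0, 0, 0, 1]
    - [0.05, 0.08, 0.06, 0, 0, 0, 1]
    - [0.05, 0.08, 0, 0, 0, 0, 1]

```text
clock: 16.23
position: [437.7, -181.7, 153.1]
orientation: [[-1.0, 0.002, 0.008], [0.002, 1.0, -0.003], [-0.008, -0.003, -1.0]]
contact_force: [0.5, -0.4, -0.3]
finger_gap: 85.8
grip_force: 0.0
```

Emit:
drive_tool:
  rows:
    - [0.03, 0.095, 0.02, 0, 0, 0, 1]
    - [0.03, 0.095, 0.02, 0, 0, 0, 1]
    - [0.03, 0.095, 0, 0, 0, 0, 1]
    - [0, 0, 0, 0, 0, 0, 1]
    - [0, 0, 0, 0, 0, 0, 1]
    - [0, 0, 0, 0, 0, 0, 1]

```text
clock: 16.98
position: [488.9, -11.5, 173.5]
orientation: [[-1.0, 0.001, -0.0], [0.001, 1.0, -0.0], [0.0, -0.0, -1.0]]
contact_force: [-0.0, 0.3, -0.1]
finger_gap: 85.5
grip_force: 0.0
```

```bash
python3 - <<'E'
from look import *
im=look('top3.png')
o=cv2.resize(im[190:370,130:490],(800,400),interpolation=cv2.INTER_CUBIC)
cv2.imwrite('pics/c3.png',cv2.cvtColor(o,cv2.COLOR_RGB2BGR))
s=manip.sense();print(s['qpos'],s['orientation'].round(2).tolist() if hasattr(s['orientation'],'round') else s['orientation'])
E
```

```text
16.975 [488.9 -11.5 173.5]
fresh [197.3 334.1  13.9 534. ] bin [383.7 221.5  44. ] deck [383.4 211.6  85. ]
fresh [199.  278.3  13.3 506.5] bin [512.5 222.9  44. ] deck [507.7 213.   85. ]
fresh [146.5 274.5  13.7 509. ] bin [522.  346.3  44. ] deck [516.9 332.1  85. ]
[-2.70029054e+00  1.37927982e+01  1.06357129e+02 -6.21826371e-03
  5.98733045e+01 -9.26148525e+01] [[-1.0, 0.0, -0.0], [0.0, 1.0, -0.0], [0.0, -0.0, -1.0]]
```

View pics/c3.png

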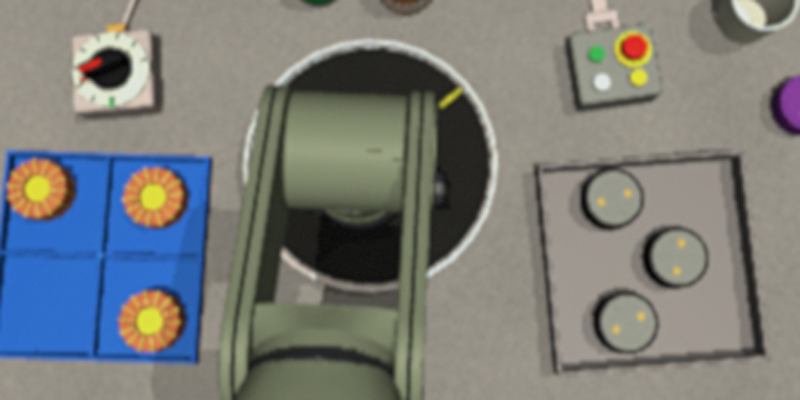

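Emit:
drive_tool:
  rows:
    - [0.0439, 0.0783, 0.0139, 0, 0, 0, 1]
    - [0.0439, 0.0783, 0.0139, 0, 0, 0, 1]
    - [0.0439, 0.0783, 0.0139, 0, 0, 0, 1]
    - [0.0439, 0.0783, 0.0139, 0, 0, 0, 1]
    - [0.0439, 0.0783, 0.0139, 0, 0, 0, 1]
    - [0.0439, 0.0783, 0.0139, 0, 0, 0, 1]
    - [0, 0, 0, 0, 0, 0, 1]
    - [0, 0, 0, 0, 0, 0, 1]

```text
clock: 18.02
position: [647.2, 270.0, 222.9]
orientation: [[-1.0, 0.001, -0.002], [0.001, 1.0, -0.001], [0.002, -0.001, -1.0]]
contact_force: [0.2, -0.2, 0.2]
finger_gap: 85.4
grip_force: 0.0
```

```bash
python3 - <<'E'
from look import *
s=manip.sense();print(s['position'],s['qpos'].round(1) if hasattr(s['qpos'],'round') else s['qpos'])
im=grab('wrist','w2.png')
print(proj('wrist',[(647.5,270.5,56),(647.5,270.5,92)]))
E
```

```text
[647.21811224 269.99231519 222.90372002] [ 21.7  30.5  72.2  -0.   77.3 -68.2]
[[325.55058063 218.40014083]
 [325.74306457 229.60605653]]
```

View pics/w2.png

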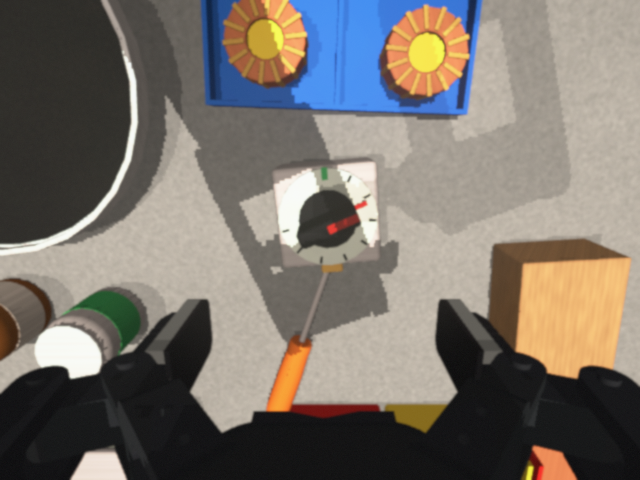

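The dial is centred at about (327,215), with the green mark up at (325,173), the −x side. A zoom is needed to see the bar.

```bash
python3 - <<'E'
import cv2
im=cv2.imread('pics/w2.png')
cv2.imwrite('pics/c4.png',cv2.resize(im[155:275,265:390],None,fx=4.8,fy=4.8,interpolation=cv2.INTER_CUBIC))
E
```

```text
(no output)
```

View pics/c4.png

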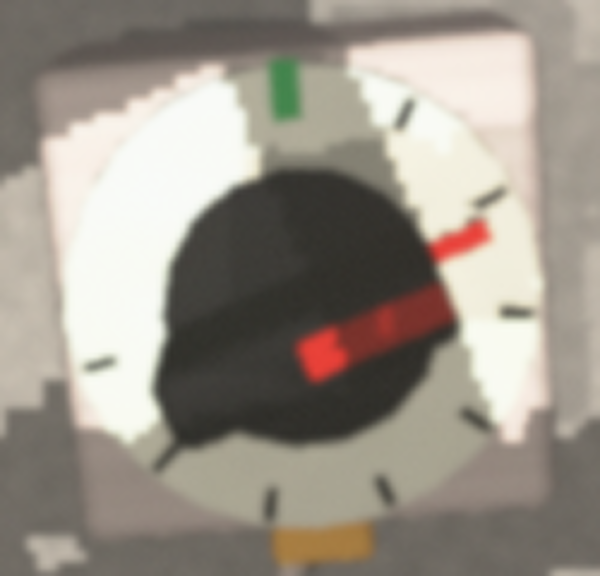

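Emit:
drive_tool:
  rows:
    - [0, 0.004, 0, 0, 0, -0.34, 0.5]
    - [0, 0, 0, 0, 0, -0.34, 0.5]
    - [0, 0, 0, 0, 0, -0.34, 0.5]
    - [0, 0, 0, 0, 0, -0.34, 0.5]
    - [0, 0, -0.03, 0, 0, -0.34, 0.5]
    - [0, 0, -0.05, 0, 0, -0.34, 0.5]
    - [0, 0, -0.05, 0, 0, -0.33, 0.5]
    - [0, 0, 0, 0, 0, 0, 0.5]
    - [0, 0, 0, 0, 0, 0, 0.5]

```text
clock: 19.2
position: [647.9, 273.2, 147.2]
orientation: [[-0.326, 0.945, 0.002], [0.945, 0.326, 0.001], [-0.0, 0.002, -1.0]]
contact_force: [0.5, 0.4, -0.3]
finger_gap: 42.6
grip_force: 0.0
```

```bash
python3 - <<'E'
from look import *
s=manip.sense();print(s['position'],s['qpos'])
im=grab('wrist')
cv2.imwrite('pics/w3.png',cv2.cvtColor(im,cv2.COLOR_RGB2BGR))
print(proj('wrist',[(646.5,272.5,56),(646.5,272.5,92)]))
E
```

```text
[647.93464025 273.22985633 147.17375262] [ 2.19304892e+01  3.32426762e+01  7.84852039e+01 -6.62024242e-03
  6.81550577e+01  2.91906605e+00]
[[319.47315955 244.66680902]
 [318.98522357 264.58172395]]
```

View pics/w3.png

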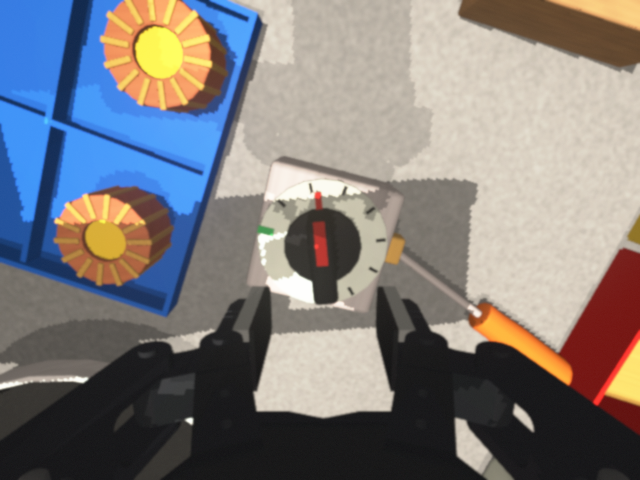

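The bar stands nearly vertical at (322,250), centred between the jaws.

Emit:
drive_tool:
  rows:
    - [0, 0, -0.06, 0, 0, 0, 0.5]
    - [0, 0, -0.04, 0, 0, 0, 0.5]
    - [0, 0, -0.025, 0, 0, 0, 0.5]
    - [0, 0, 0, 0, 0, 0, 0.5]
    - [0, 0, 0, 0, 0, 0, 0.2]
    - [0, 0, 0, 0, 0, 0, 0.0]
    - [0, 0, 0, 0, 0, 0, 0.0]
    - [0, 0, 0, 0, 0, 0, 0.0]
    - [0, 0, 0, 0, 0, 0, 0.0]

```text
clock: 20.38
position: [647.1, 274.2, 72.3]
orientation: [[-0.325, 0.946, 0.0], [0.946, 0.325, 0.001], [0.0, 0.001, -1.0]]
contact_force: [-3.8, -1.0, 6.3]
finger_gap: 13.2
grip_force: 60.0
```

Gripped. I'll turn it counter-clockwise about 70°, then creep.

Emit:
drive_tool:
  rows:
    - [0, 0, 0, 0, 0, 0.3, 0]
    - [0, 0, 0, 0, 0, 0.3, 0]
    - [0, 0, 0, 0, 0, 0.3, 0]
    - [0, 0, 0, 0, 0, 0.3, 0]
    - [0, 0, 0, 0, 0, 0.3, 0]
    - [0, 0, 0, 0, 0, 0.3, 0]
    - [0, 0, 0, 0, 0, 0.3, 0]
    - [0, 0, 0, 0, 0, 0.15, 0]
    - [0, 0, 0, 0, 0, 0, 0]
    - [0, 0, 0, 0, 0, 0, 0]

```text
clock: 21.62
position: [646.5, 273.4, 72.2]
orientation: [[-0.998, 0.062, -0.001], [0.062, 0.998, -0.001], [0.001, -0.001, -1.0]]
contact_force: [-5.2, -2.7, 7.9]
finger_gap: 13.1
grip_force: 60.3
```

```bash
python3 -c "
from h import *
s=manip.sense();print(s['torque'],s['contact_force'],s['orientation'][:2])"
```

```text
[-0.40879365  0.81388071  0.03347939] [-5.20944989 -2.66911772  7.90403954] [[-9.98090368e-01  6.17566125e-02 -1.31873358e-03]
 [ 6.17579297e-02  9.98090674e-01 -9.82618150e-04]]
```

Emit:
drive_tool:
  rows:
    - [0, 0, 0, 0, 0, 0.1, 0]
    - [0, 0, 0, 0, 0, 0.1, 0]
    - [0, 0, 0, 0, 0, 0.07, 0]
    - [0, 0, 0, 0, 0, 0, 0]
    - [0, 0, 0, 0, 0, 0, 0]

```text
clock: 22.25
position: [646.5, 273.3, 72.3]
orientation: [[-0.997, -0.079, -0.001], [-0.079, 0.997, -0.001], [0.001, -0.001, -1.0]]
contact_force: [-5.3, -2.7, 7.6]
finger_gap: 13.1
grip_force: 60.2
```

```bash
python3 -c "
from h import *
s=manip.sense();print(s['torque'],s['contact_force'],s['orientation'][:2])"
```

```text
[-0.43437693  0.80660335 -0.1309826 ] [-5.27229203 -2.70172295  7.55940475] [[-9.96884852e-01 -7.88590215e-02 -1.35853920e-03]
 [-7.88577467e-02  9.96885409e-01 -9.67765968e-04]]
```

Emit:
drive_tool:
  rows:
    - [0, 0, 0, 0, 0, 0.05, 0]
    - [0, 0, 0, 0, 0, 0.05, 0]
    - [0, 0, 0, 0, 0, 0, 0]
    - [0, 0, 0, 0, 0, 0, 0]

```text
clock: 22.75
position: [646.9, 273.3, 72.3]
orientation: [[-0.992, -0.128, -0.001], [-0.128, 0.992, 0.0], [0.001, 0.0, -1.0]]
contact_force: [-3.9, -3.3, 6.8]
finger_gap: 13.1
grip_force: 71.8
```

```bash
python3 -c "
from h import *
s=manip.sense();print(s['torque'],s['contact_force'],s['orientation'][:2])"
```

```text
[-0.47934314  0.70552868 -0.98740891] [-3.90512613 -3.27038991  6.75234379] [[-9.91809190e-01 -1.27726558e-01 -6.75592669e-04]
 [-1.27726639e-01  9.91809407e-01  7.68349366e-05]]
```

The torque jumped to −1 N·m, so the knob is at its stop. I'll release, lift and verify.

Emit:
drive_tool:
  rows:
    - [0, 0, 0, 0, 0, 0, 0.5]
    - [0, 0, 0, 0, 0, 0, 0.5]
    - [0, 0, 0, 0, 0, 0, 0.6]
    - [0, 0, 0.05, 0, 0, 0, 1]
    - [0, 0, 0.1, 0, 0, 0, 1]
    - [0, 0, 0.1, 0, 0, 0, 1]
    - [0, 0, 0, 0, 0, 0, 1]
    - [0, 0, 0, 0, 0, 0, 1]

```text
clock: 23.75
position: [647.1, 273.9, 220.1]
orientation: [[-0.991, -0.131, -0.001], [-0.131, 0.991, -0.0], [0.001, -0.0, -1.0]]
contact_force: [-0.4, 0.5, -1.1]
finger_gap: 85.5
grip_force: 0.0
```

```bash
python3 - <<'E'
from look import *
im=grab('wrist')
print(manip.sense()['position'],manip.sense()['contact_force'])
a=cv2.resize(im[140:290,250:400],(400,400),interpolation=cv2.INTER_CUBIC)
t=look(); b=cv2.resize(t[190:370,110:310],(400,360)); o=np.zeros((400,800,3),np.uint8);o[:,:400]=a;o[:360,400:]=b
cv2.imwrite('pics/c5.png',cv2.cvtColor(o,cv2.COLOR_RGB2BGR))
E
```

```text
[646.64817394 273.75985832 218.90318377] [-0.23097704 -0.4297993  -0.14396352]
23.8 [646.6 273.8 218.9]
fresh [196.9 334.1  13.9 511. ] bin [383.9 222.4  44. ] deck [383.5 212.5  85. ]
fresh [198.5 278.1  13.2 471. ] bin [512.9 224.   44. ] deck [508. 214.  85.]
```

View pics/c5.png

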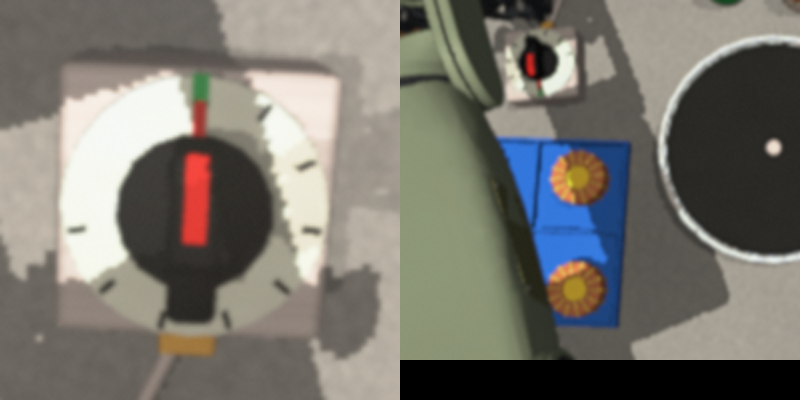

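The pointer now lies on the green mark and the knob is at zero. Next is the fresh choke at (521,346).

Emit:
drive_tool:
  rows:
    - [-0.0698, 0.0401, -0.02, 0, 0, -0.08, 1]
    - [-0.0698, 0.0401, -0.03, 0, 0, -0.08, 1]
    - [-0.0698, 0.0401, -0.05, 0, 0, -0.09, 1]
    - [0, 0, -0.05, 0, 0, 0, 1]
    - [0, 0, 0, 0, 0, 0, 1]
    - [0, 0, 0, 0, 0, 0, 1]

```text
clock: 24.6
position: [522.4, 346.1, 130.8]
orientation: [[-1.0, -0.0, 0.0], [-0.0, 1.0, 0.0], [-0.0, 0.0, -1.0]]
contact_force: [0.0, 1.0, 1.0]
finger_gap: 85.4
grip_force: 0.0
```

```bash
cat > wl.py <<'E'
from m import *
im=grab('wrist');print(manip.sense()['position'])
for b in blobs(fresh(im),4000,80000): print(np.round(b),ray('wrist',b[:2],44).round(1))
E
python3 wl.py
```

```text
[522.80907682 346.25023358 131.39229846]
[ 327.  240.   53. 7606.] [518.8 348.   44. ]
[ 124.  228.   56. 7811.] [510.9 225.5  44. ]
[  91.   21.   56. 4296.] [399.5 223.9  44. ]
```

Emit:
drive_tool:
  rows:
    - [-0.003, 0.001, -0.07, 0, 0, 0, 1]
    - [0, 0, -0.06, 0, 0, 0, 1]
    - [0, 0, -0.03, 0, 0, 0, 1]
    - [0, 0, -0.013, 0, 0, 0, 1]
    - [0, 0, 0, 0, 0, 0, 1]
    - [0, 0, 0, 0, 0, 0, 1]

```text
clock: 25.4
position: [520.8, 347.3, 28.2]
orientation: [[-1.0, -0.001, 0.002], [-0.001, 1.0, 0.002], [-0.002, 0.002, -1.0]]
contact_force: [-0.7, -0.2, 0.3]
finger_gap: 85.3
grip_force: 0.0
```

Emit:
drive_tool:
  rows:
    - [0, 0, 0, 0, 0, 0, 0]
    - [0, 0, 0, 0, 0, 0, 0]
    - [0, 0, 0, 0, 0, 0, 0]
    - [0, 0, 0, 0, 0, 0, 0]
    - [0, 0, 0, 0, 0, 0, 0]

```text
clock: 26.02
position: [520.7, 347.5, 28.4]
orientation: [[-1.0, -0.001, 0.002], [-0.001, 1.0, 0.002], [-0.002, 0.002, -1.0]]
contact_force: [-0.6, 0.7, 5.3]
finger_gap: 62.1
grip_force: 66.1
```

Emit:
drive_tool:
  rows:
    - [0, 0, 0.05, 0, 0, 0, 0]
    - [0, 0, 0.09, 0, 0, 0, 0]
    - [0, 0, 0.05, 0, 0, 0, 0]
    - [0.0222, -0.0892, 0, 0, 0, 0, 0]
    - [0.0222, -0.0892, 0, 0, 0, 0, 0]
    - [0.0222, -0.0892, 0, 0, 0, 0, 0]
    - [0.0222, -0.0892, 0, 0, 0, 0, 0]
    - [0.0222, -0.0892, 0, 0, 0, 0, 0]
    - [0.0222, -0.0892, 0, 0, 0, 0, 0]
    - [0, 0, 0, 0, 0, 0, 0]

```text
clock: 27.28
position: [600.3, 21.9, 140.6]
orientation: [[-1.0, 0.004, -0.0], [0.004, 1.0, -0.001], [0.0, -0.001, -1.0]]
contact_force: [0.5, -0.3, -2.3]
finger_gap: 62.0
grip_force: 66.6
```

Emit:
drive_tool:
  rows:
    - [0, 0, -0.03, 0, 0, 0, 0]
    - [0, 0, -0.04, 0, 0, 0, 0]
    - [0, 0, -0.03, 0, 0, 0, 0]
    - [0, 0, 0, 0, 0, 0, 0]
    - [0, 0, 0, 0, 0, 0, 0]

```text
clock: 27.9
position: [600.2, 26.2, 81.5]
orientation: [[-1.0, -0.001, 0.001], [-0.001, 1.0, 0.0], [-0.001, 0.0, -1.0]]
contact_force: [-0.0, -0.3, -1.9]
finger_gap: 62.1
grip_force: 66.6
```

Emit:
drive_tool:
  rows:
    - [0, 0, -0.012, 0, 0, 0, 0]
    - [0, 0, -0.008, 0, 0, 0, 0]
    - [0, 0, 0, 0, 0, 0, 0]
    - [0, 0, 0, 0, 0, 0, 0]
    - [0, 0, 0, 0, 0, 0, 1]
    - [0, 0, 0, 0, 0, 0, 1]
    - [0, 0, 0, 0, 0, 0, 1]
    - [0, 0, 0.05, 0, 0, 0, 1]
    - [0, 0, 0.08, 0, 0, 0, 1]
    - [0, 0, 0, 0, 0, 0, 1]

```text
clock: 29.15
position: [602.4, 25.8, 150.8]
orientation: [[-1.0, -0.001, 0.009], [-0.001, 1.0, 0.0], [-0.009, 0.0, -1.0]]
contact_force: [0.1, -0.7, -1.1]
finger_gap: 85.3
grip_force: 0.0
```

Emit:
drive_tool:
  rows:
    - [-0.03, 0.09, 0, 0, 0, 0, 1]
    - [-0.03, 0.09, 0, 0, 0, 0, 1]
    - [-0.03, 0.09, 0, 0, 0, 0, 1]
    - [-0.0275, 0.061, 0, 0, 0, 0, 1]
    - [-0.0275, 0, 0, 0, 0, 0, 1]
    - [0, 0, 0, 0, 0, 0, 1]
    - [0, 0, 0, 0, 0, 0, 1]

```text
clock: 30.02
position: [513.3, 223.3, 146.7]
orientation: [[-1.0, 0.0, 0.0], [0.0, 1.0, -0.0], [-0.0, -0.0, -1.0]]
contact_force: [0.3, 0.0, -0.5]
finger_gap: 85.4
grip_force: 0.0
```

```bash
python3 wl.py; python3 -c "
from look import *
look('top6.png')"
```

```text
[513.52918201 223.26389505 146.75261607]
[ 326.  234.   50. 6680.] [509.4 224.3  44. ]
[ 324.   33.   57. 6788.] [392.5 222.8  44. ]
30.075 [513.5 223.3 146.8]
fresh [199.3 335.2  14.3 429.5] bin [381.3 216.8  44. ] deck [381.  207.1  85. ]
fresh [282.4 237.4  14.2 581. ] bin [609.5  28.4  44. ] deck [601.3  25.3  85. ]
```

Emit:
drive_tool:
  rows:
    - [-0.004, 0.001, -0.07, 0, 0, 0, 1]
    - [0, 0, -0.08, 0, 0, 0, 1]
    - [0, 0, -0.035, 0, 0, 0, 1]
    - [0, 0, -0.013, 0, 0, 0, 1]
    - [0, 0, 0, 0, 0, 0, 1]
    - [0, 0, 0, 0, 0, 0, 1]
    - [0, 0, 0, 0, 0, 0, 0]
    - [0, 0, 0, 0, 0, 0, 0]
    - [0, 0, 0, 0, 0, 0, 0]
    - [0, 0, 0, 0, 0, 0, 0]

```text
clock: 31.38
position: [511.1, 225.3, 29.5]
orientation: [[-1.0, -0.001, 0.002], [-0.001, 1.0, 0.001], [-0.002, 0.001, -1.0]]
contact_force: [-0.4, 0.9, 5.4]
finger_gap: 62.2
grip_force: 64.8
```

Emit:
drive_tool:
  rows:
    - [0, 0, 0, 0, 0, 0, 0]

```text
clock: 31.5
position: [511.1, 225.3, 29.5]
orientation: [[-1.0, -0.001, 0.002], [-0.001, 1.0, 0.001], [-0.002, 0.001, -1.0]]
contact_force: [-1.1, 0.4, 5.7]
finger_gap: 62.0
grip_force: 64.8
```

Emit:
drive_tool:
  rows:
    - [0, 0, 0.05, 0, 0, 0, 0]
    - [0, 0, 0.09, 0, 0, 0, 0]
    - [0, 0, 0.06, 0, 0, 0, 0]
    - [0.0094, -0.0823, 0, 0, 0, 0, 0]
    - [0.0094, -0.0823, 0, 0, 0, 0, 0]
    - [0.0094, -0.0823, 0, 0, 0, 0, 0]
    - [0.0094, -0.0823, 0, 0, 0, 0, 0]
    - [0.0094, -0.0823, 0, 0, 0, 0, 0]
    - [0.0094, -0.0823, 0, 0, 0, 0, 0]
    - [0, 0, 0, 0, 0, 0, 0]

```text
clock: 32.75
position: [544.1, -74.4, 147.7]
orientation: [[-1.0, 0.004, -0.0], [0.004, 1.0, -0.001], [0.0, -0.001, -1.0]]
contact_force: [0.1, 0.1, -4.2]
finger_gap: 62.2
grip_force: 67.8
```

Emit:
drive_tool:
  rows:
    - [0, 0, -0.04, 0, 0, 0, 0]
    - [0, 0, -0.05, 0, 0, 0, 0]
    - [0, 0, -0.025, 0, 0, 0, 0]
    - [0, 0, 0, 0, 0, 0, 0]
    - [0, 0, 0, 0, 0, 0, 0]

```text
clock: 33.38
position: [545.1, -71.2, 80.0]
orientation: [[-1.0, -0.001, 0.002], [-0.001, 1.0, -0.0], [-0.002, -0.0, -1.0]]
contact_force: [0.7, -0.0, -3.5]
finger_gap: 61.9
grip_force: 67.8
```

Emit:
drive_tool:
  rows:
    - [0, 0, -0.01, 0, 0, 0, 0]
    - [0, 0, -0.006, 0, 0, 0, 0]
    - [0, 0, 0, 0, 0, 0, 0]
    - [0, 0, 0, 0, 0, 0, 0]
    - [0, 0, 0, 0, 0, 0, 1]
    - [0, 0, 0, 0, 0, 0, 1]
    - [0, 0, 0, 0, 0, 0, 1]
    - [0, 0, 0.05, 0, 0, 0, 1]
    - [0, 0, 0.08, 0, 0, 0, 1]
    - [0, 0, 0, 0, 0, 0, 1]

```text
clock: 34.62
position: [546.8, -71.8, 151.0]
orientation: [[-1.0, -0.001, 0.008], [-0.001, 1.0, -0.001], [-0.008, -0.001, -1.0]]
contact_force: [-0.2, 0.7, -0.4]
finger_gap: 85.6
grip_force: 0.0
```

Emit:
drive_tool:
  rows:
    - [-0.0447, 0.0813, 0, 0, 0, 0, 1]
    - [-0.0447, 0.0813, 0, 0, 0, 0, 1]
    - [-0.0447, 0.0813, 0, 0, 0, 0, 1]
    - [-0.0447, 0.0813, 0, 0, 0, 0, 1]
    - [-0.0447, 0.0813, 0, 0, 0, 0, 1]
    - [-0.0447, 0.0813, 0, 0, 0, 0, 1]
    - [0, 0, 0, 0, 0, 0, 1]
    - [0, 0, 0, 0, 0, 0, 1]

```text
clock: 35.62
position: [383.2, 220.9, 146.8]
orientation: [[-1.0, -0.002, -0.001], [-0.002, 1.0, -0.001], [0.001, -0.001, -1.0]]
contact_force: [-0.0, -0.3, -0.1]
finger_gap: 85.2
grip_force: 0.0
```

```bash
python3 wl.py; python3 -c "
from look import *
look('top7.png')"
```

```text
[383.55966696 220.42499604 146.94253013]
[ 328.  234.   49. 6669.] [379.4 222.6  44. ]
35.675 [383.6 220.4 146.9]
fresh [324.4 260.6  14.4 592.5] bin [553.  -71.5  44. ] deck [546.7 -71.2  85. ]
fresh [282.1 237.4  14.1 577. ] bin [609.5  29.   44. ] deck [601.3  25.8  85. ]
```

Third choke at about (381.5,222).

Emit:
drive_tool:
  rows:
    - [-0.003, 0.002, -0.07, 0, 0, 0, 1]
    - [0, 0, -0.08, 0, 0, 0, 1]
    - [0, 0, -0.035, 0, 0, 0, 1]
    - [0, 0, -0.013, 0, 0, 0, 1]
    - [0, 0, 0, 0, 0, 0, 1]
    - [0, 0, 0, 0, 0, 0, 1]
    - [0, 0, 0, 0, 0, 0, 0]
    - [0, 0, 0, 0, 0, 0, 0]
    - [0, 0, 0, 0, 0, 0, 0]
    - [0, 0, 0, 0, 0, 0, 0]

```text
clock: 36.98
position: [382.2, 222.9, 30.0]
orientation: [[-1.0, -0.001, 0.002], [-0.001, 1.0, 0.001], [-0.002, 0.001, -1.0]]
contact_force: [-1.0, -1.2, 9.6]
finger_gap: 62.1
grip_force: 63.8
```

Emit:
drive_tool:
  rows:
    - [0, 0, 0, 0, 0, 0, 0]

```text
clock: 37.1
position: [382.2, 222.9, 30.0]
orientation: [[-1.0, -0.001, 0.002], [-0.001, 1.0, 0.001], [-0.002, 0.001, -1.0]]
contact_force: [-1.0, -1.7, 8.0]
finger_gap: 61.9
grip_force: 63.8
```

Emit:
drive_tool:
  rows:
    - [0, 0, 0.05, 0, 0, 0, 0]
    - [0, 0, 0.09, 0, 0, 0, 0]
    - [0, 0, 0.06, 0, 0, 0, 0]
    - [0.0446, -0.082, 0, 0, 0, 0, 0]
    - [0.0446, -0.082, 0, 0, 0, 0, 0]
    - [0.0446, -0.082, 0, 0, 0, 0, 0]
    - [0.0446, -0.082, 0, 0, 0, 0, 0]
    - [0, 0, 0, 0, 0, 0, 0]
    - [0, 0, 0, 0, 0, 0, 0]

```text
clock: 38.22
position: [487.8, 25.7, 148.3]
orientation: [[-1.0, 0.0, -0.001], [0.0, 1.0, 0.0], [0.001, 0.0, -1.0]]
contact_force: [-0.1, -0.4, -3.3]
finger_gap: 62.0
grip_force: 67.5
```

Emit:
drive_tool:
  rows:
    - [0, 0, -0.04, 0, 0, 0, 0]
    - [0, 0, -0.05, 0, 0, 0, 0]
    - [0, 0, -0.025, 0, 0, 0, 0]
    - [0, 0, 0, 0, 0, 0, 0]
    - [0, 0, 0, 0, 0, 0, 0]

```text
clock: 38.85
position: [488.8, 26.5, 80.3]
orientation: [[-1.0, -0.002, 0.001], [-0.002, 1.0, 0.0], [-0.001, 0.0, -1.0]]
contact_force: [-0.1, 0.1, -1.8]
finger_gap: 61.9
grip_force: 67.5
```

Emit:
drive_tool:
  rows:
    - [0, 0, -0.01, 0, 0, 0, 0]
    - [0, 0, -0.006, 0, 0, 0, 0]
    - [0, 0, 0, 0, 0, 0, 0]
    - [0, 0, 0, 0, 0, 0, 0]
    - [0, 0, 0, 0, 0, 0, 1]
    - [0, 0, 0, 0, 0, 0, 1]
    - [0, 0, 0, 0, 0, 0, 1]
    - [0, 0, 0.05, 0, 0, 0, 1]
    - [0, 0, 0.1, 0, 0, 0, 1]
    - [0, 0, 0.03, 0, 0, 0, 1]

```text
clock: 40.1
position: [490.5, 25.7, 181.5]
orientation: [[-1.0, -0.001, 0.006], [-0.001, 1.0, 0.0], [-0.006, 0.0, -1.0]]
contact_force: [-0.5, -0.1, -0.0]
finger_gap: 85.4
grip_force: 0.0
```

Emit:
drive_tool:
  rows:
    - [-0.03, 0.09, 0.02, 0, 0, 0, 1]
    - [-0.03, 0.09, 0.02, 0, 0, 0, 1]
    - [-0.03, 0.09, 0.02, 0, 0, 0, 1]
    - [-0.03, 0.09, 0, 0, 0, 0, 1]
    - [-0.03, 0.09, 0, 0, 0, 0, 1]
    - [0, 0, 0, 0, 0, 0, 1]
    - [0, 0, 0, 0, 0, 0, 1]
    - [0, 0, 0, 0, 0, 0, 1]

```text
clock: 41.1
position: [399.0, 294.5, 213.9]
orientation: [[-1.0, 0.001, -0.0], [0.001, 1.0, -0.0], [0.0, -0.0, -1.0]]
contact_force: [-0.1, -0.1, -0.8]
finger_gap: 86.0
grip_force: 0.0
```

```bash
python3 -c "
from look import *
im=look('top8.png');s=grab('scene')
o=np.hstack([cv2.resize(im[140:380,100:500],(800,480))[:,:],]);o=cv2.resize(im[140:380,100:500],(400,300))
o=np.hstack([o,cv2.resize(s,(400,300))]);cv2.imwrite('pics/c8.png',cv2.cvtColor(o,cv2.COLOR_RGB2BGR))"
```

```text
41.1 [399.  294.5 213.9]
fresh [281.6 285.7  14.5 600. ] bin [494.1  29.1  44. ] deck [489.9  25.9  85. ]
fresh [324.4 260.7  14.3 591.5] bin [552.8 -71.7  44. ] deck [546.5 -71.3  85. ]
fresh [282.2 237.4  14.2 579. ] bin [609.6  28.7  44. ] deck [601.3  25.6  85. ]
```

View pics/c8.png

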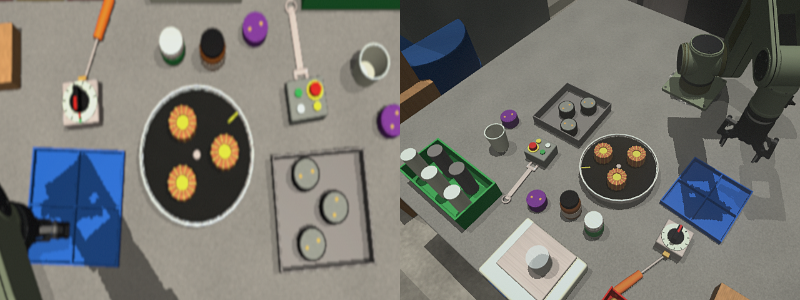

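The three chokes lie inside the lip, the three pucks are flat in the crate, the bin is empty, and the jar and can haven't moved.

```bash
python3 -c "
from h import *
print(manip.job_done())"
```

```text
the job is handed in; nothing more can be done
None
```

The job is handed in at about 41 s on the clock; no verdict came back, but the last pictures showed three potted chokes flat in the crate, the knob at its zero stop, three fresh chokes flat and at rest on the turntable, and the jar and can where they stood.

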